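Clear the jammed hollow punch

ROBOT

A 6-joint arm with a two-finger parallel gripper is mounted at the origin on the work surface. World frame = base frame: x ahead of the robot, y to its left, z up, the work surface at z = 0. Lengths are in m, angles in degrees, forces in N, time in s.
With the tool pointing down it reaches from about 0.275 to 0.725 m from the base axis. Payload 15.9 kg.
Tool frame: the origin (TCP) lies at the centre of the arm's flange, where the gripper is bolted on; the fingertips stand 173 mm ahead of it and the grasp point (between the pads) lies 155 mm ahead of it; z points along the fingers, y is the line along which they close (so a half turn about z gives the same grasp; the last joint's range is limited). The gripper opens to 85 mm and grips with 20 to 120 N. Pads are 22 mm wide; open, the fingers measure 114 mm over their backs; the gripper's body (76 mm by 85 mm) begins 54 mm behind the grasp point. The pads swing forward as they close: fully open they stand 13 mm farther back than shut.
Start: joints at [-77.292, 12.198, -1.971, 75.831, 0, 90], TCP at [0.11, -0.488, 0.405] pointing down, gripper open.
Joint ranges: [-170.91, 170.91], [-42.67, 98.43], [-65.05, 77.54], [-120.47, 116.71], [-90, 82.35], [-180, 180]. Speed limits (degrees/s): [108.29, 108.29, 136.94, 147.25, 180, 180].

INTERFACE

Orientations are given as [roll, pitch, yaw] about the fixed x, y, z axes, in that order (R = Rz(yaw) Ry(pitch) Rx(roll)).
In Python, from station import robot gives the robot as it stands. The module is installed in compiled form; this text tells all that it offers. Calls block until the motion is done:
- robot.move_to(position, orientation): joint-space move of the TCP to a pose.
- robot.move_l(position, orientation=None, feed=0.15): straight line of the TCP; orientation=None keeps the orientation; feed is the mean speed in m/s.
- robot.move_joints(angles): joint-space move.
- robot.gripper_to(opening, grip_force=None): finger opening in m; grip_force is the grip in N (None keeps the last); returns when the fingers have stopped.
- robot.pause(seconds).
- robot.solve_ik(position, orientation): joint angles nearest the present ones, or None.
- robot.sense(): the state.
- robot.get_image(name): name is "side" or "top" or "wrist"; returns a dict with "frame" (480x640x3 uint8, red, green, blue), "range_z" (480x640 float32, m along the optical axis (not along the pixel's ray), 0 where there is no reading), "fx", "fy", "cx", "cy" (pixels), "origin" and "rotation" of the camera in the world. Camera axes: x right, y up, looking along -z (the intrinsics and any distortion apply to the point x, -y, -z); pixel columns grow to the right and rows downward; lengths in m; the calibration is good to about 2 mm. A picture is of the moment at which its call begins.
A pose or a line that the arm cannot do raises robot.IKError and nothing moves.
- robot.sign_off(): hands the job in; it is judged then, once.
The state is a dict: "time": time; "q": joint angles; "qvel": joint speeds; "tau": joint torques, N m; "position": TCP position; "eef_rot": TCP orientation; "force": force on the tool from outside, world axes, zero at the start; "wrist_torque": the same for the moment, N m; "opening": finger opening in m; "grip_force": force on a finger pad.
Only numpy, scipy, OpenCV 4.12 (cv2) and the standard library are available. Lean on these libraries where they do the work, as an engineer would, in place of code of your own. Each camera call takes 0.05 s, during which the arm holds its last target. There are 200 camera calls.

TASK

The hollow punch in the clearing stand is jammed with a plug of board. Take the brass push rod from the tool rack, feel its tip gently into the punch's mouth without bearing hard on the cutting edge, and push the plug down through the bore until it drops into the dish underneath. Then hang the rod back in its hole in the rack, and leave the other tools and the pattern weight where they are.

Things in the scene. Friction and masses are not known exactly. Their poses are not given: they have to be found in the camera images.
- stand: Green clearing stand, fixed. Base 130 x 130 mm; origin in the middle of its underside on the table, z up. Two columns at y = +-54 mm carry a bridge (top 83 mm above the table) with a round eye 54 mm wide, in which a black rubber bush holds the steel hollow punch upright. More than 30 N of the rod on the punch or stand would spoil the punch.
- dish (a point): Middle of the inner floor of the aluminium dish on the stand's base, 9 mm above the table, straight below the eye. The dish is 86 x 86 mm outside with walls 3 mm thick, rim 28 mm above the table.
- eye (a point): Centre of the bush in the stand's eye, 68 mm above the table. The punch's axis passes through this point. The punch is a tube 80 mm long, 26 mm outside, bore 20 mm, sharp edge up: its mouth is 52 mm above this point and its lower end 28 mm below, measured along the tube.
- bush_rim (a point): Top of the rubber bush, 10 mm above the eye. The punch does not stand true in the bush: it leans 4.6 to 6.6 degrees to an unknown side, which no pose here tells, so its mouth is 4.2 to 6 mm off the vertical through the eye. About 0.3 N m turns or tips it about the eye's centre (6 N sideways at the mouth); it stays as it is put.
- plug: Tan plug of packed board discs, barrelled, 18 mm across, 16 mm long, 14 g, origin at its centre. Jammed in the punch's bore within 3 mm of the eye's centre; its angle does not tell the punch's lean. It takes about 4 to 12 N to push it down the bore; it falls into the dish by itself once nearly clear of the lower end.
- rod: Push rod, about 0.2 kg, hanging upright in the rack. Origin: middle of the underside of its brass collar (36 mm wide, 5 mm thick), which lies on the rack's top; z up along the rod. Below: brass shaft 17 mm thick, 88 mm long, its last 4 mm tapering to 14.5 mm. Above the collar: pale wooden handle 26 mm in diameter, up to 63 mm above the origin.
- rod_tip (a point): Middle of the flat end of the rod's brass shaft, 88 mm below the rod's origin.
- rack: Wooden tool rack, fixed: board 66 x 250 x 14 mm on two legs, top 110 mm above the table; origin in the middle of its footprint on the table, y along its length. Three through holes 27 mm in diameter at y = -78, 0 and +78 mm; the push rod hangs in one, the awl and the blue punch in the others.
- awl: Bystander in the rack: awl with a red handle 26 mm in diameter, collar like the rod's, top 51 mm above it; origin under the collar.
- blue_punch: Bystander in the rack: hand punch with a blue handle 26 mm in diameter and a dark steel shaft, collar like the rod's, top 51 mm above it; origin under the collar.
- weight: Bystander on the table close to the stand: dark steel pattern weight, 60 mm across, 43 mm high with its brass knob; origin in the middle of its underside.

How it is judged (in metres and radians):
On the way, in this order (a step that is already met when the one before it is completed fails the run):
1. the rod's tip is in the punch's bore, at least 15 mm below the mouth (z of rod_tip in the frame of stand between 0.02 and 0.105 m and horizontal distance between rod_tip and stand below 0.009 m), for 0.1 s.
2. the plug is out of the lower end and in the dish, while the rod is still through the bore (z of plug in the frame of stand below 0.03 m and horizontal distance between plug and stand below 0.055 m and z of rod_tip in the frame of stand below 0.085 m and horizontal distance between rod_tip and stand below 0.009 m), for 0.05 s.
At the end, for the whole second after the job is handed in: The plug lies still in the dish (centre below 30 mm, within 55 mm of the stand's axis); the rod hangs released and at rest in its own hole, its collar within 12 mm of where it began and upright within 0.1 rad (z of plug in the frame of stand below 0.03 m and horizontal distance between plug and stand below 0.055 m and linear speed of each of plug, rod below 0.03 m/s and distance of rod from where it was at the start of the episode below 0.012 m and angle between rod's own z axis and vertical below 0.1 rad); the robot touches nothing.
It fails at once if the rod bears on the punch or the stand with more than 30 N (contact force between rod and stand above 30 N).
It fails at once if the awl is moved more than 20 mm (distance of awl from where it was at the start of the episode above 0.02 m).
It fails at once if the hand punch is moved more than 20 mm (distance of blue_punch from where it was at the start of the episode above 0.02 m).
It fails at once if the pattern weight is moved more than 15 mm (distance of weight from where it was at the start of the episode above 0.015 m).
It also fails if it takes over 67 s, if anything falls off the work surface, if the arm or the gripper's body presses on something with over 40 N, if the wrist force passes 120 N, or if a joint passes its speed limit or range.

## Working session

There is one attempt and no reset: what is moved stays moved. The work goes in short steps, each a Python script; the robot and the scene stay as the last script left them, time stands still between calls to the robot, and variables do not carry over. Pictures are saved under pics/ and viewed, at most 10 in all, crops included, and the job is handed in when it is done.

```bash
mkdir -p pics; cat > h.py <<'E'
import numpy as np, cv2
from station import robot
def cloud(im):
    z=im["range_z"].astype(float); v,u=np.mgrid[:z.shape[0],:z.shape[1]]
    P=np.stack([(u-im["cx"])/im["fx"]*z,-(v-im["cy"])/im["fy"]*z,-z],-1)
    W=P@np.array(im["rotation"]).T+np.array(im["origin"]); W[z<=0]=np.nan
    return W
def save(im,n): cv2.imwrite("pics/"+n,im["frame"][...,::-1])
E
python3 - <<'E'
from h import *
for n in("top","side"):
    im=robot.get_image(n); save(im,n+"0.png"); np.save(n+"0.npy",cloud(im)); print(n,im["origin"],im["fx"],im["rotation"],[k for k in im])
print(robot.sense())
E
```

```text
Traceback (most recent call last):
  File "h.py", line 6, in cloud
    W=P@np.array(im["rotation"]).T+np.array(im["origin"]); W[z<=0]=np.nan
      ~~~~~~~~~~~~~~~~~~~~~~~~~~~~^~~~~~~~~~~~~~~~~~~~~~~
ValueError: operands could not be broadcast together with shapes (480,640) (3,)
```

View pics/top0.png

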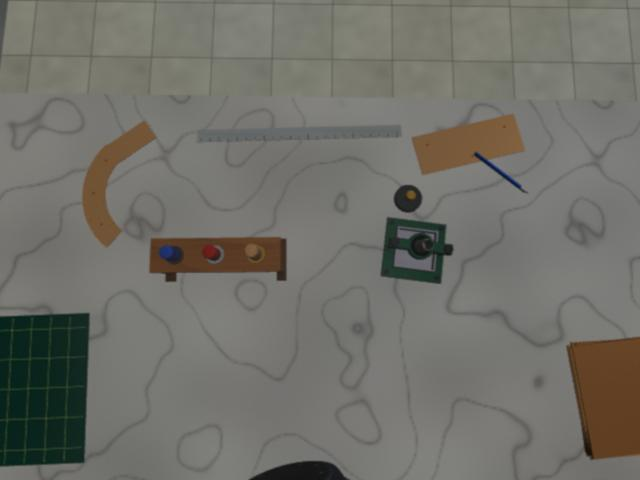

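The top view shows the rod with its pale handle at (255,252), the awl at (213,252), the blue punch at (170,254), the stand at (415,250) and the weight at (408,198). The `rotation` field isn't a 3x3 matrix, so I'll check its format.

```bash
sed -i 's/np.array(im\["rotation"\])/rot(im["rotation"])/' h.py; cat >> h.py <<'E'
from scipy.spatial.transform import Rotation as Ro
def rot(r):
    r=np.array(r,float)
    return r.reshape(3,3) if r.size==9 else Ro.from_euler("xyz",r,degrees=True).as_matrix()
E
python3 - <<'E'
from h import *
for n in("top","side"):
    im=robot.get_image(n); save(im,n+"0.png"); print(n,im["origin"],im["fx"],im["fy"],im["cx"],im["cy"],im["rotation"],list(im))
    W=cloud(im);np.save(n+"0.npy",W)
    if n=="top":
        for p in[(255,250),(213,252),(170,254),(400,197),(421,240),(350,400),(200,400),(245,268),(435,275)]: print(p,W[p[1],p[0]])
print(robot.sense())
E
```

```text
top [ 0.47870058 -0.00147226  0.96356758] 446.97688799612894 446.97688799612894 321.13138643207196 240.30653434049725 [  8.23674729  -0.21262672 -89.26224779] ['frame', 'range_z', 'fx', 'fy', 'cx', 'cy', 'origin', 'rotation']
(255, 250) [0.57384713 0.11421409 0.1755255 ]
(213, 252) [0.57071011 0.19150659 0.16312085]
(170, 254) [0.56627072 0.26927409 0.16119658]
(400, 197) [ 0.71343977 -0.17352779  0.01553042]
(421, 240) [ 0.60601204 -0.19672894  0.1063985 ]
(350, 400) [ 0.28395838 -0.0676344  -0.00408905]
(200, 400) [ 0.28061709  0.24355784 -0.00194872]
(245, 268) [0.54671838 0.1414447  0.11183786]
(435, 275) [ 0.54538875 -0.24768658  0.00786376]
side [0.23272825 0.43750197 0.58291102] 495.5050380026643 495.5050380026643 321.3797467246287 232.27273518067452 [  49.51316031   -0.45409083 -138.63002548] ['frame', 'range_z', 'fx', 'fy', 'cx', 'cy', 'origin', 'rotation']
{'time': 0.15, 'q': array([-7.72917334e+01,  1.22187747e+01, -1.99557377e+00,  7.58305021e+01,
       -1.71992916e-03,  8.99999827e+01]), 'qvel': array([-0.04183816, -0.06288819,  0.04762893, -0.06131316, -0.07252992,
        0.01013577]), 'tau': array([ 1.53259640e-03, -6.86415696e+01,  4.87245190e+01,  1.32311799e-02,
        4.87059651e-05,  1.21766465e-05]), 'position': array([ 0.10996977, -0.48766568,  0.40435641]), 'eef_rot': array([-1.79955149e+02,  1.71991512e-03,  1.27082852e+01]), 'force': array([-0.42736325,  0.43115522,  0.2007486 ]), 'wrist_torque': array([-0.01518038,  0.00348419, -0.04506607]), 'grip_force': 0.0, 'opening': 0.08524798955501585}
```

View pics/side0.png

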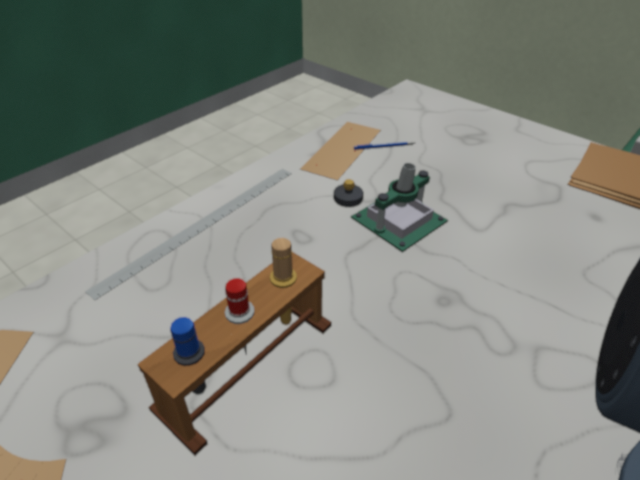

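The side view agrees with the top view: the rod is the near-end tool at (283,260), the stand is at (400,215) and the punch at (406,180). Next I'll look at both with the wrist camera.

```bash
python3 - <<'E'
from h import *
for n,p in(("stand",[0.60,-0.20,0.45]),("rod",[0.57,0.113,0.42])):
    robot.move_to(p,[180,0,90]); robot.pause(.3)
    im=robot.get_image("wrist"); save(im,"w_"+n+".png"); np.savez("w_"+n,W=cloud(im),f=im["frame"]); s=robot.sense(); print(n,im["origin"],im["rotation"],im["fx"],s["position"],s["eef_rot"],s["time"],s["q"])
a=cv2.imread("pics/w_stand.png");b=cv2.imread("pics/w_rod.png")
cv2.imwrite("pics/w_both.png",cv2.resize(np.vstack([a,b])[:, :],(400,600)))
E
```

```text
stand [ 0.59921108 -0.13148476  0.41931671] [-1.60850089e+01 -6.98780725e-03 -6.85617159e-02] 359.7336066426498 [ 0.599859   -0.20028332  0.45002799] [1.79999103e+02 1.27303052e-03 8.99704626e+01] 2.55 [-1.84631318e+01  2.94913663e+01  2.93600434e+01  8.98674232e+01
 -9.23953373e-04  7.15664056e+01]
rod [0.56966609 0.18122662 0.38923755] [-1.60849763e+01 -4.39438964e-03 -8.86186712e-02] 359.7336066426498 [0.57018182 0.11248562 0.41996554] [-1.79997583e+02  1.25926699e-03  8.99521517e+01] 4.1 [ 1.11602061e+01  2.20811782e+01  1.36575300e+01  8.15789675e+01
 -7.65451521e-04  1.01208054e+02]
```

View pics/w_both.png

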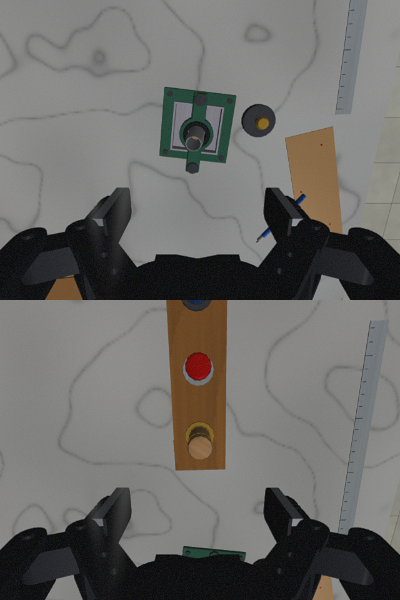

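The wrist view shows the stand at about (198,125) in the scaled picture, with the punch mouth near its middle at (197,138). The rod's handle top is at (200,447) and the gripper frames it symmetrically. Now I'll get the numbers.

```bash
python3 - <<'E'
from h import *
def lsc(P):
    A=np.c_[2*P[:,:2],np.ones(len(P))]; s=np.linalg.lstsq(A,(P[:,:2]**2).sum(1),rcond=None)[0]; return s[:2],np.sqrt(s[2]+s[:2]@s[:2])
D=np.load("w_rod.npz");W=D["W"];near=lambda W,x,y,r:np.hypot(W[...,0]-x,W[...,1]-y)<r
for x,y,lo,hi in((.57,.113,.165,.18),(.57,.191,.155,.168)):
    P=W[near(W,x,y,.03)&(W[...,2]>lo)&(W[...,2]<hi)]; c,r=cv2.minEnclosingCircle(P[:,:2].astype(np.float32)); print("handle",len(P),P.mean(0),c,r)
m=(np.abs(W[...,2]-.110)<.004)&near(W,.57,.15,.2); P=W[m]; print("racktop",len(P),np.median(P[:,2]),cv2.minAreaRect(P[:,:2].astype(np.float32)))
D=np.load("w_stand.npz");W=D["W"];f=D["f"].astype(int)
g=(f[...,1]>f[...,0]+15)&(f[...,1]>f[...,2]+8)&near(W,.6,-.2,.12)
P=W[g&(W[...,2]<.02)];print("base",len(P),np.median(P[:,2]),cv2.minAreaRect(P[:,:2].astype(np.float32)))
P=W[g&(W[...,2]>.07)];print("bridge",len(P),np.median(P[:,2]),cv2.minAreaRect(P[:,:2].astype(np.float32)))
near_=near(W,.6,-.2,.05)
for lo,hi in((.108,.13),(.112,.13),(.115,.13)):
    m=near_&(W[...,2]>lo)&(W[...,2]<hi);P=W[m];v,u=np.nonzero(m);print("mouth",len(P),P.mean(0),cv2.minEnclosingCircle(P[:,:2].astype(np.float32)),u.min(),u.max(),v.min(),v.max(),P[:,2].max())
# 3x crops
c=lambda I,u0,v0,w,h,k:cv2.resize(I[v0:v0+h,u0:u0+w],None,fx=k,fy=k,interpolation=cv2.INTER_CUBIC)
cv2.imwrite("pics/crop1.png",c(cv2.imread("pics/w_stand.png"),250,130,130,150,4))
E
```

```text
handle 1269 [0.57207726 0.12304032 0.17239868] (0.572144091129303, 0.12174829095602036) 0.013051441870629787
handle 1478 [0.57042765 0.19944431 0.16056186] (0.5703685879707336, 0.19965288043022156) 0.01296206098049879
racktop 19354 0.1101043811461476 ((0.5710127949714661, 0.17284810543060303), (0.06619466841220856, 0.1977953463792801), 1.2480266094207764)
base 4852 0.006142788088737583 ((0.6061167120933533, -0.20507827401161194), (0.128716379404068, 0.14589203894138336), 83.13359832763672)
bridge 1664 0.07599686456136018 ((0.6012078523635864, -0.20091676712036133), (0.10694868862628937, 0.10319242626428604), 37.0545539855957)
mouth 372 [ 0.59474844 -0.20491606  0.11516461] ((0.5944441556930542, -0.2063765972852707), 0.012675302103161812) 297 324 212 241 0.12212367649051281
mouth 275 [ 0.59440299 -0.20522166  0.11699124] ((0.594126284122467, -0.2068135142326355), 0.012146883644163609) 297 323 214 241 0.12212367649051281
mouth 193 [ 0.594613   -0.20539881  0.11846976] ((0.5940021872520447, -0.20719099044799805), 0.01175704039633274) 297 323 215 241 0.12212367649051281
```

View pics/crop1.png

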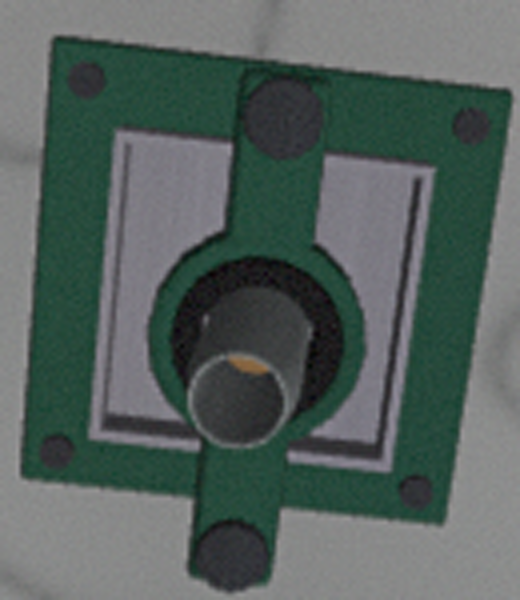

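The crop shows the punch mouth ring centred at crop (245,399) and the bush around (258,340). The tube leans toward the robot and to -y. Before grasping, I'll take one view from directly overhead.

```bash
python3 - <<'E'
from h import *
robot.move_to([.5945,-.274,.335],[180,0,90]); robot.pause(.3)
im=robot.get_image("wrist"); save(im,"w2.png"); W=cloud(im); np.savez("w2",W=W,f=im["frame"],o=im["origin"],r=im["rotation"],k=[im["fx"],im["fy"],im["cx"],im["cy"]])
near=np.hypot(W[...,0]-.6,W[...,1]+.2)<.05
m=near&(W[...,2]>.112)&(W[...,2]<.13);v,u=np.nonzero(m);print(len(u),W[m].mean(0),u.min(),u.max(),v.min(),v.max(),cv2.minEnclosingCircle(W[m][:,:2].astype(np.float32)))
u0,v0=int(u.mean())-65,max(0,int(v.mean())-65);print(u0,v0)
cv2.imwrite("pics/crop2.png",cv2.resize(im["frame"][v0:v0+130,u0:u0+130,::-1],None,fx=4.6,fy=4.6,interpolation=cv2.INTER_CUBIC)); print(robot.sense()["time"])
E
```

```text
588 [ 0.594609   -0.20600679  0.11755873] 293 339 118 166 ((0.5942540168762207, -0.20671088993549347), 0.012160331010818481)
251 75
5.925
```

View pics/crop2.png

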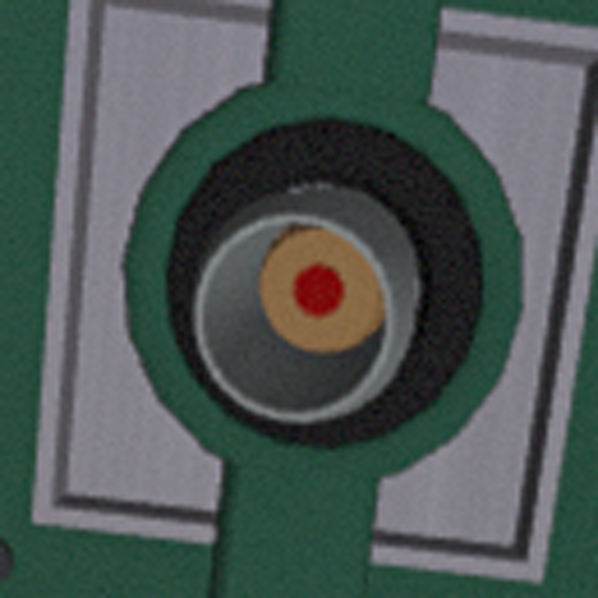

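The overhead crop shows the mouth ring centred at crop (293,318) with radius about 100 px, the bush ring centred at (324,282), and the plug at (320,290). Next I'll compute the lean, then grasp the rod and lift it.

```bash
cat >> h.py <<'E'
def ray(u,v,z,o,r,k):
    d=rot(r)@np.array([(u-k[2])/k[0],-(v-k[3])/k[1],-1.]); o=np.array(o); return o+d*(z-o[2])/d[2]
E
python3 - <<'E'
from h import *
D=np.load("w2.npz"); c=lambda x,y,z:ray(251+(x+.5)/4.6-.5,75+(y+.5)/4.6-.5,z,D["o"],D["r"],D["k"])
m=c(293,318,.120);print("mouth",m)
for z in(.078,.083):
    b=c(324.5,282.5,z);d=(m-b)[:2];print("bush",b,"green ring",c(322.5,280,z),"lean mm",d*1e3,np.hypot(*d)*1e3)
# grasp rod
y=91.2;O=[180,0,y];x0,y0=.5721,.122
robot.gripper_to(.06)
robot.move_to([x0,y0,.42],O); robot.move_l([x0,y0,.303],O); robot.pause(.2)
print(robot.sense()["force"])
robot.gripper_to(.0,60); robot.pause(.2); s=robot.sense();print(s["opening"],s["grip_force"],s["force"],s["position"])
robot.move_l([x0,y0,.335],O,feed=.08); s=robot.sense();print(s["force"],s["time"])
robot.move_l([x0,y0,.43],O,feed=.15);robot.pause(.3); s=robot.sense();print(s["force"],s["wrist_torque"],s["time"],s["opening"])
im=robot.get_image("wrist");save(im,"w3.png");W=cloud(im);np.savez("w3",W=W,f=im["frame"],o=im["origin"],r=im["rotation"],k=[im["fx"],im["fy"],im["cx"],im["cy"]])
E
```

```text
mouth [ 0.59346142 -0.20742347  0.12      ]
bush [ 0.59747134 -0.20358728  0.078     ] green ring [ 0.59720731 -0.20327239  0.078     ] lean mm [-4.00992107 -3.83619027] 5.5493984140043535
bush [ 0.5973954  -0.20360744  0.083     ] green ring [ 0.5971372 -0.2032995  0.083    ] lean mm [-3.93398423 -3.81602904] 5.480721626589765
[-0.84588036  0.38148883 -0.20671583]
0.02440493008507238 58.52041840553284 [-0.82635956 -0.350096    5.28055275] [0.572195   0.12203739 0.30331189]
[ 0.70160241  0.62805096 -2.44531628] 10.0917
[-0.18061174  0.37924892 -2.78206973] [-0.02082185  0.04469331  0.00570146] 11.175 0.02467800529047945
```

View pics/w3.png

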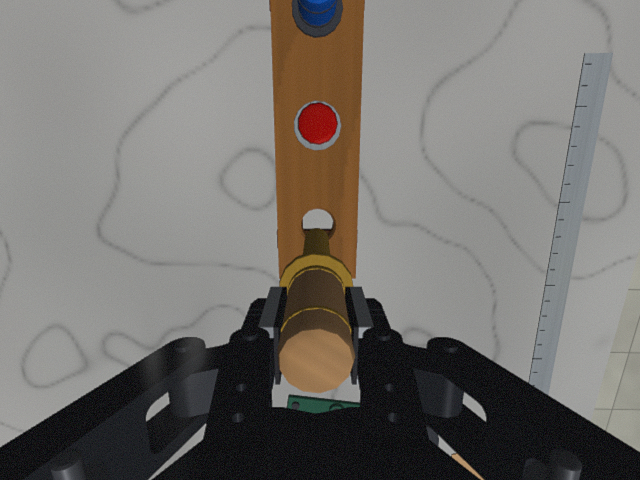

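The rod is held. The shaft shows from the collar at (317,270) down to the tip at about (317,231). I'll fit the shaft axis from depth to find the tip offset in the hand.

```bash
cat >> h.py <<'E'
from scipy.optimize import least_squares
def shaft(im,ztip,zcol,p):
    W=cloud(im) if "range_z" in im else im["W"]
    m=(np.hypot(W[...,0]-p[0],W[...,1]-p[1])<.02)&(W[...,2]>ztip+.008)&(W[...,2]<zcol-.01)
    P=W[m]; f=lambda a:np.hypot(P[:,0]-a[0]-a[2]*(P[:,2]-ztip),P[:,1]-a[1]-a[3]*(P[:,2]-ztip))-.0085
    s=least_squares(f,[p[0],p[1],0,0],loss="soft_l1",f_scale=.001); return len(P),s.x,np.median(abs(s.fun)),P[:,2].min()
E
python3 - <<'E'
from h import *
D=np.load("w3.npz"); s=robot.sense();p=s["position"];print(p,s["eef_rot"])
n,a,e,zm=shaft(D,p[2]-.2813,p[2]-.1933,p[:2]);print(n,a,e,zm,"tip off mm",(a[:2]-p[:2])*1e3,"tilt deg",np.degrees(a[2:]))
f=D["f"][225:260,285:350];
for r in(228,232,236,240,246): print(r,[tuple(x) for x in D["f"][r,298:336:3]])
E
```

```text
[0.57205468 0.12197643 0.42963853] [-1.79968504e+02  6.57819092e-03  9.11979599e+01]
525 [ 0.57158278  0.12143297 -0.00474256  0.00088912] 9.772839847423456e-05 0.15657449625572498 tip off mm [-0.47189674 -0.54346225] tilt deg [-0.27172895  0.05094261]
228 [(np.uint8(122), np.uint8(83), np.uint8(45)), (np.uint8(98), np.uint8(65), np.uint8(33)), (np.uint8(116), np.uint8(116), np.uint8(114)), (np.uint8(121), np.uint8(122), np.uint8(119)), (np.uint8(119), np.uint8(117), np.uint8(112)), (np.uint8(102), np.uint8(99), np.uint8(88)), (np.uint8(65), np.uint8(60), np.uint8(51)), (np.uint8(88), np.uint8(83), np.uint8(68)), (np.uint8(124), np.uint8(122), np.uint8(123)), (np.uint8(120), np.uint8(120), np.uint8(119)), (np.uint8(119), np.uint8(120), np.uint8(118)), (np.uint8(80), np.uint8(73), np.uint8(70)), (np.uint8(68), np.uint8(46), np.uint8(31))]
232 [(np.uint8(125), np.uint8(84), np.uint8(46)), (np.uint8(107), np.uint8(75), np.uint8(40)), (np.uint8(56), np.uint8(41), np.uint8(16)), (np.uint8(55), np.uint8(41), np.uint8(10)), (np.uint8(55), np.uint8(37), np.uint8(9)), (np.uint8(55), np.uint8(
[... 1369 characters left out ...]
 np.uint8(64), np.uint8(31)), (np.uint8(114), np.uint8(77), np.uint8(37)), (np.uint8(120), np.uint8(84), np.uint8(47))]
246 [(np.uint8(123), np.uint8(84), np.uint8(41)), (np.uint8(120), np.uint8(84), np.uint8(42)), (np.uint8(61), np.uint8(48), np.uint8(24)), (np.uint8(51), np.uint8(39), np.uint8(23)), (np.uint8(56), np.uint8(46), np.uint8(18)), (np.uint8(48), np.uint8(40), np.uint8(13)), (np.uint8(57), np.uint8(42), np.uint8(16)), (np.uint8(58), np.uint8(50), np.uint8(13)), (np.uint8(69), np.uint8(57), np.uint8(32)), (np.uint8(65), np.uint8(52), np.uint8(21)), (np.uint8(73), np.uint8(59), np.uint8(34)), (np.uint8(116), np.uint8(79), np.uint8(40)), (np.uint8(116), np.uint8(77), np.uint8(40))]
```

The rod sits true in the hand, with the tip about 0.5 mm off the tool axis. I'll tilt it to match the punch's lean, go above the mouth and take one look.

```bash
cat >> h.py <<'E'
L=.2813; OFF=np.array([-.00047,-.00054,0])
def tool(tip,lean_deg,az=(-.72,-.69)):
    az=np.array(az)/np.hypot(*az); T=Ro.from_rotvec(np.radians(lean_deg)*np.array([-az[1],az[0],0]))
    a=T.apply([0,0,1]); R=T*Ro.from_euler("xyz",[180,0,91.2],degrees=True)
    return np.array(tip)+a*L-T.apply(OFF), R.as_euler("xyz",degrees=True), a
MOUTH=np.array([.5936,-.2073,.1197])
E
python3 - <<'E'
from h import *
_,_,a=tool(MOUTH,5.9)
p,o,_=tool(MOUTH+a*.06,5.9); robot.move_to(p,o)
p,o,_=tool(MOUTH+a*.010,5.9); robot.move_l(p,o,feed=.08); robot.pause(.4)
s=robot.sense();print(s["force"],s["time"],s["position"]-p)
im=robot.get_image("wrist");save(im,"w4.png")
# predicted pixels
R=rot(im["rotation"])
for n,q in(("tip",MOUTH+a*.01),("mouth",MOUTH)):
    c=R.T@(q-np.array(im["origin"]));u,v=im["cx"]-im["fx"]*c[0]/c[2],im["cy"]+im["fy"]*c[1]/c[2];print(n,u,v)
u,v=int(u)-60,int(v)-60;print(u,v)
cv2.imwrite("pics/crop4.png",cv2.resize(im["frame"][v:v+120,u:u+120,::-1],None,fx=5,fy=5,interpolation=cv2.INTER_CUBIC))
E
```

```text
[ 0.70146167 -0.88478772 -1.21130407] 13.6917 [ 1.58580220e-05 -5.70081457e-05  1.35406482e-04]
tip 315.73525586727874 237.43027695835505
mouth 315.72560022877764 233.87496530523902
255 173
```

View pics/crop4.png

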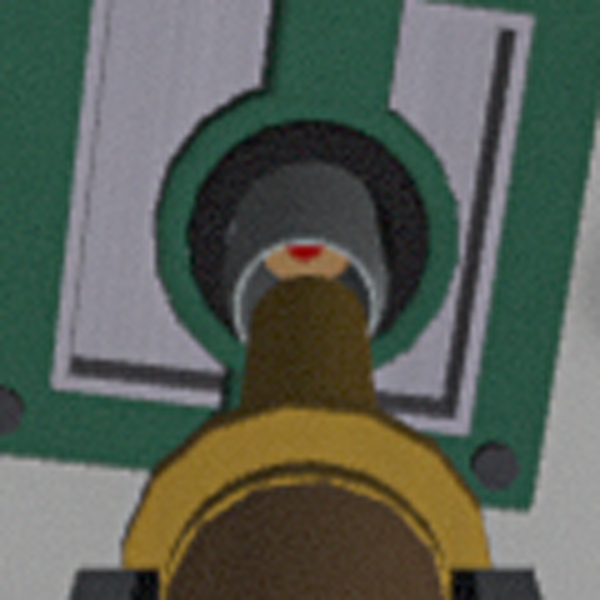

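The crop shows the rim centred at about (310,311) and the shaft end centred in x at about 308, within 0.6 mm of the prediction. I'll feel it in gently, with force checks at each step.

```bash
cat > push.py <<'E'
from h import *
import sys
def run(d0,d1,step,fmax,side,M,lean=5.9,feed=.02,az=(-.72,-.69)):
    """move tip along axis from depth d0 to d1 below the mouth, stop when forces exceed"""
    _,_,a=tool(M,lean,az); b=None; log=[]
    for d in np.arange(d0,d1+1e-9,step):
        p,o,_=tool(M-a*d,lean,az); robot.move_l(p,o,feed=feed); robot.pause(.04); s=robot.sense(); F=s["force"]
        if b is None: b=F
        ax=(F-b)@a; lat=(F-b)-ax*a; log.append((round(d*1e3,1),round(ax,1),*np.round(lat[:2],1)))
        if ax>fmax or np.hypot(*lat[:2])>side: break
    print(*log,sep="\n"); print("tip d",d,"z",(M-a*d)[2],"t",s["time"]); return d
E
python3 - <<'E'
from push import *
run(-.010,.016,.002,8,7,MOUTH+[.0003,-.0003,0])
E
```

```text
(np.float64(-10.0), np.float64(0.0), np.float64(0.0), np.float64(0.0))
(np.float64(-8.0), np.float64(1.2), np.float64(0.6), np.float64(-0.2))
(np.float64(-6.0), np.float64(-0.4), np.float64(-0.4), np.float64(-0.0))
(np.float64(-4.0), np.float64(0.2), np.float64(0.2), np.float64(-0.5))
(np.float64(-2.0), np.float64(0.2), np.float64(0.3), np.float64(0.1))
(np.float64(0.0), np.float64(0.6), np.float64(0.5), np.float64(-0.1))
(np.float64(2.0), np.float64(-1.0), np.float64(0.1), np.float64(-0.4))
(np.float64(4.0), np.float64(0.4), np.float64(0.7), np.float64(0.5))
(np.float64(6.0), np.float64(0.0), np.float64(0.2), np.float64(-0.2))
(np.float64(8.0), np.float64(0.7), np.float64(0.5), np.float64(0.9))
(np.float64(10.0), np.float64(0.1), np.float64(0.1), np.float64(0.5))
(np.float64(12.0), np.float64(0.7), np.float64(1.5), np.float64(0.2))
(np.float64(14.0), np.float64(-0.2), np.float64(-0.1), np.float64(-1.4))
(np.float64(16.0), np.float64(0.3), np.float64(0.4), np.float64(-0.0))
tip d 0.016 z 0.10378475492612521 t 17.825
```

It went in with no contact force. Now I'll push the plug through.

```bash
python3 - <<'E'
from push import *
d=run(.018,.081,.003,22,12,MOUTH+[.0003,-.0003,0],feed=.02); robot.pause(.3)
im=robot.get_image("side");W=cloud(im)
save(im,"s5.png"); f=im["frame"]; cv2.imwrite("pics/s5c.png",cv2.resize(f[140:270,330:470,::-1],None,fx=4,fy=4,interpolation=cv2.INTER_CUBIC)); print(robot.sense()["time"])
E
```

```text
(np.float64(18.0), np.float64(0.0), np.float64(0.0), np.float64(0.0))
(np.float64(21.0), np.float64(-0.5), np.float64(-0.3), np.float64(-0.3))
(np.float64(24.0), np.float64(-0.3), np.float64(0.8), np.float64(0.8))
(np.float64(27.0), np.float64(0.0), np.float64(0.3), np.float64(0.6))
(np.float64(30.0), np.float64(0.3), np.float64(-1.4), np.float64(1.0))
(np.float64(33.0), np.float64(-0.2), np.float64(-0.5), np.float64(0.7))
(np.float64(36.0), np.float64(-0.4), np.float64(-0.1), np.float64(0.4))
(np.float64(39.0), np.float64(-0.9), np.float64(-0.1), np.float64(1.2))
(np.float64(42.0), np.float64(0.0), np.float64(-0.7), np.float64(0.5))
(np.float64(45.0), np.float64(-1.2), np.float64(0.8), np.float64(-0.0))
(np.float64(48.0), np.float64(0.9), np.float64(0.2), np.float64(1.4))
(np.float64(51.0), np.float64(0.5), np.float64(1.2), np.float64(1.6))
(np.float64(54.0), np.float64(-1.0), np.float64(0.8), np.float64(2.2))
(np.float64(57.0), np.float64(-0.0), np.float64(1.4), np.float64(1.5))
(np.float64(60.0), np.float64(-0.5), np.float64(0.5), np.float64(-0.1))
(np.float64(63.0), np.float64(-0.4), np.float64(0.2), np.float64(0.5))
(np.float64(66.0), np.float64(-1.1), np.float64(0.4), np.float64(0.7))
(np.float64(69.0), np.float64(-0.5), np.float64(1.0), np.float64(1.5))
(np.float64(72.0), np.float64(-1.7), np.float64(1.1), np.float64(1.8))
(np.float64(75.0), np.float64(-0.4), np.float64(-0.3), np.float64(1.4))
(np.float64(78.0), np.float64(-0.5), np.float64(1.0), np.float64(0.8))
(np.float64(81.0), np.float64(-0.9), np.float64(0.5), np.float64(1.0))
tip d 0.08099999999999999 z 0.0391290718135089 t 25.2917
25.6417
```

View pics/s5c.png

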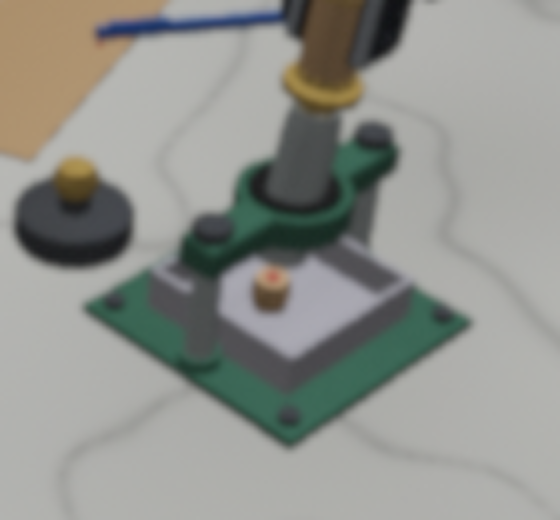

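The side crop shows the plug standing in the dish at (270,288), with the rod through the punch and its collar just clear of the mouth. Now I'll withdraw and hang the rod back.

```bash
python3 - <<'E'
from h import *
M=MOUTH+[.0003,-.0003,0];_,_,a=tool(M,5.9)
p,o,_=tool(M+a*.01,5.9);robot.move_l(p,o,feed=.06)
p,o,_=tool(M+a*.06,5.9);robot.move_l(p,o,feed=.12)
O=[180,0,91.2];x0,y0=.5721,.122
robot.move_to([x0,y0,.43],O);robot.pause(.3)
im=robot.get_image("wrist");q=robot.sense()["position"];n,c,e,_=shaft(im,q[2]-.2813,q[2]-.1933,q[:2]);print(n,(c[:2]-q[:2])*1e3,np.degrees(c[2:]),e)
b=robot.sense()["force"]
for z in np.r_[.40,.385,.37,.355,.34,.325,.315,.311,.308,.306,.305,.304,.3033]:
    robot.move_l([x0,y0,z],O,feed=.06);robot.pause(.03);F=robot.sense()["force"]-b
    if np.linalg.norm(F)>6: break
print(z,F,robot.sense()["time"])
E
```

```text
525 [-0.15088711 -0.63742175] [-0.20520579  0.02909258] 9.984867823150528e-05
0.3033 [-0.93923409 -0.41167149  2.21335142] 34.425
```

```bash
python3 - <<'E'
from h import *
O=[180,0,91.2];x0,y0=.5721,.122
robot.gripper_to(.06);robot.pause(.2)
robot.move_l([x0,y0,.42],O,feed=.12);robot.pause(.5)
im=robot.get_image("wrist");W=cloud(im)
for x,y,lo,hi in((.572,.122,.165,.18),(.57,.199,.155,.168)):
    P=W[(np.hypot(W[...,0]-x,W[...,1]-y)<.03)&(W[...,2]>lo)&(W[...,2]<hi)];print(len(P),P.mean(0),cv2.minEnclosingCircle(P[:,:2].astype(np.float32)))
im=robot.get_image("side");cv2.imwrite("pics/s6.png",im["frame"][...,::-1]);print(robot.sense()["time"])
E
```

```text
1238 [0.57163799 0.12320329 0.17236706] ((0.5718654990196228, 0.12182451784610748), 0.013048314489424229)
1414 [0.57045295 0.19960902 0.1605366 ] ((0.5703990459442139, 0.1996103823184967), 0.01296884287148714)
36.7833
```

View pics/s6.png

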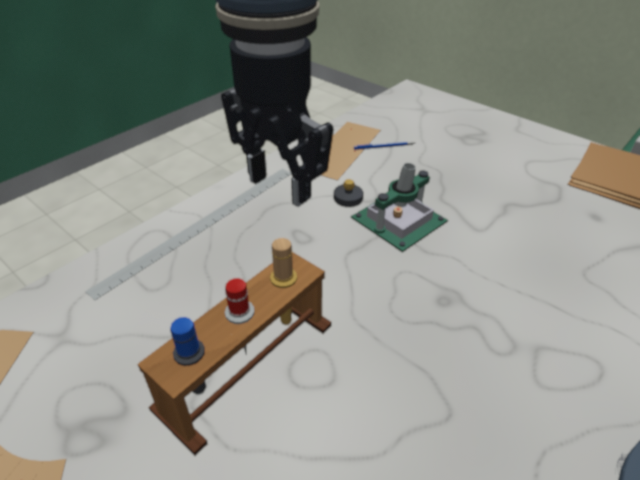

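The rod hangs upright in its own hole at (283,262), within 0.3 mm of where it began. The plug lies in the dish at (398,212), and the other tools and the weight haven't moved.

```bash
python3 -c "
from station import robot
print(robot.sign_off())"
```

```text
the job is handed in; nothing more can be done
None
```

The job is handed in: the plug is in the dish, the rod hangs back in its hole within about 0.3 mm of where it began, and the awl, hand punch and weight were not moved; no verdict was returned.

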